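Reload the analyser rack in reverse order

ROBOT

A 6-joint arm with a two-finger parallel gripper is mounted at the origin on the work surface. World frame = base frame: x ahead of the robot, y to its left, z up, the work surface at z = 0. Lengths are in m, angles in rad, forces in N, time in s.
With the tool pointing down it reaches from about 0.425 to 0.95 m from the base axis. Payload 3.5 kg.
Tool frame: the origin (TCP) lies at the very end of the fingers, on their centre line; the grasp point (between the pads) lies 19 mm behind it (ctrl.grip_point_offset is the distance from the TCP to the grasp point, in m); z points along the fingers, y is the line along which they close (so a half turn about z gives the same grasp; the last joint's range is limited). The gripper opens to 85 mm and grips with 20 to 120 N. Pads are 22 mm wide; open, the fingers measure 114 mm over their backs; the gripper's body (76 mm by 85 mm) begins 54 mm behind the grasp point. The pads swing forward as they close: fully open they stand 13 mm farther back than shut.
Start: joints at [0.988, 0.286, 1.577, -0, 1.279, -0.15], TCP at [0.283, 0.613, 0.231] pointing down, gripper open.
Joint ranges: [-2.77, 2.77], [-0.9, 2.22], [0.21, 2.48], [-1.53, 4.67], [0.24, 2.81], [-2.84, 2.84]. Speed limits (rad/s): [2.79, 2.79, 3.14, 3.14, 3.14, 3.14].

INTERFACE

Orientations are given as a unit quaternion [x, y, z, w].
In Python, from plant import ctrl gives the robot as it stands. The module is installed in compiled form; this text tells all that it offers.
- The arm moves only by the shell command python3 -m pendant 'ROWS' [OPENING] [FORCE]. ROWS is JSON, a list of rows, each an object of numbers: "dx", "dy", "dz": the shift along the tool's x, y, z in cm; "twist": the turn about the tool's z in degrees. A call has 1 to 10 rows; each row is the pose to reach, as a shift and turn from the pose commanded when the call began, along the tool's axes at that moment; what a row does not reach only later rows make up. A row lasts 1/8 s, in which the tool goes at most 62.5 mm and 10.7 degrees, less where a joint would pass 70% of its speed; a pose out of reach is approached as far as the arm can. A call with a gripper value outside its range is refused whole. OPENING is the opening in per cent of the stroke, from 0 (shut) to 100 (fully open), set as the call begins (- or left out, the last holds). The fingers move at their own pace and stop on an object; FORCE is the grip in N (left out, the last holds). Time passes only in rows, so rows that repeat a pose let the fingers close. It gives the time, the measured TCP pose, the force, the opening and the grip force at its end, in the units of the state.
- ctrl.get_state(): the state, without advancing time (a new reading comes with each control period).
- ctrl.read_camera(name): name is "scene" or "side" or "wrist"; returns a dict with "img" (400x640x3 uint8, red, green, blue), "depth" (400x640 float32, m along the optical axis (not along the pixel's ray), 0 where there is no reading), "camera_matrix" (3x3 intrinsics, pixels), "xyz" and "rotation" of the camera in the world; the wrist camera has in their place "tool_from_camera" (4x4, takes a point from camera to tool coordinates, whose origin is the TCP and whose axes are the flange's). Camera axes: x right, y up, looking along -z (the intrinsics and any distortion apply to the point x, -y, -z); pixel columns grow to the right and rows downward; lengths in m; the calibration is good to about 2 mm. A picture is of the moment at which its call begins: read the wrist's pose just before it.
- ctrl.sign_off(): hands the job in; it is judged then, once.
The state is a dict: "time": time; "qpos": joint angles; "dq": joint speeds; "joint_efforts": joint torques, N m; "eef_pos": TCP position; "tcp_rot": TCP orientation; "contact_force": force on the tool from outside, world axes, zero at the start; "wrist_torque": the same for the moment, N m; "opening": opening from 0.0 (shut) to 1.0 (fully open); "finger_force": force on a finger pad.
Only numpy, scipy, OpenCV 4.12 (cv2) and the standard library are available. Lean on these libraries where they do the work, as an engineer would, in place of code of your own. Each camera call takes 0.05 s, during which the arm holds its last target. There are 200 camera calls.

TASK

Move the four reagent vials from the grey storage rack into the white analyser rack in reverse order: the vial nearest the storage rack's black end goes into the pocket farthest from the analyser rack's black end, the next one into the pocket next to that, and so on, so that the last ends up nearest the analyser rack's black end. They are glass: keep them upright and set them down gently instead of dropping them, each standing upright on the floor of its own pocket, and let go of them all at the end.

Things in the scene. Friction and masses are not known exactly. Their poses are not given: they have to be found in the camera images.
- vial_red: loose amber glass reagent vial with a red screw cap and a white label band, 64 mm high, 0.03 to 0.06 kg: body 30 mm in diameter up to 38 mm, tapering to the cap, 26 mm in diameter, from 46 to 64 mm above the underside. Starts upright on its insert, up to 5 mm off its middle each way. Origin: centre of its underside; z up its axis; yaw is arbitrary.
- vial_yellow: loose amber glass reagent vial with a yellow screw cap and a white label band, 64 mm high, 0.03 to 0.06 kg: body 30 mm in diameter up to 38 mm, tapering to the cap, 26 mm in diameter, from 46 to 64 mm above the underside. Starts upright on its insert, up to 5 mm off its middle each way. Origin: centre of its underside; z up its axis; yaw is arbitrary.
- vial_green: loose amber glass reagent vial with a green screw cap and a white label band, 64 mm high, 0.03 to 0.06 kg: body 30 mm in diameter up to 38 mm, tapering to the cap, 26 mm in diameter, from 46 to 64 mm above the underside. Starts upright on its insert, up to 5 mm off its middle each way. Origin: centre of its underside; z up its axis; yaw is arbitrary.
- vial_blue: loose amber glass reagent vial with a blue screw cap and a white label band, 64 mm high, 0.03 to 0.06 kg: body 30 mm in diameter up to 38 mm, tapering to the cap, 26 mm in diameter, from 46 to 64 mm above the underside. Starts upright on its insert, up to 5 mm off its middle each way. Origin: centre of its underside; z up its axis; yaw is arbitrary.
- insert_red: fixed flat red insert, 46 x 46 x 4 mm, filling the floor of one pocket of the storage rack; the vial with the red cap always starts on it, so it keeps showing where that vial stood. Which pocket it lies in varies. Origin: centre of its underside, 5 mm above the work surface; axes as the storage rack's.
- insert_yellow: fixed flat yellow insert, 46 x 46 x 4 mm, filling the floor of one pocket of the storage rack; the vial with the yellow cap always starts on it, so it keeps showing where that vial stood. Which pocket it lies in varies. Origin: centre of its underside, 5 mm above the work surface; axes as the storage rack's.
- insert_green: fixed flat green insert, 46 x 46 x 4 mm, filling the floor of one pocket of the storage rack; the vial with the green cap always starts on it, so it keeps showing where that vial stood. Which pocket it lies in varies. Origin: centre of its underside, 5 mm above the work surface; axes as the storage rack's.
- insert_blue: fixed flat blue insert, 46 x 46 x 4 mm, filling the floor of one pocket of the storage rack; the vial with the blue cap always starts on it, so it keeps showing where that vial stood. Which pocket it lies in varies. Origin: centre of its underside, 5 mm above the work surface; axes as the storage rack's.
- storage_rack: fixed grey rack holding the vials: four open 48 x 48 mm pockets in a row along y, centres at y = 78, 26, -26, -78 mm; walls 4 mm thick, tops 24 mm above the work surface; rack 56 mm wide (x); a black block 20 mm long, 26 mm high closes its +y end (y = 106 to 126 mm). Place and yaw vary (any direction). Origin: on the work surface under the row's middle, z up. Vials stand 9 mm above the work surface.
- analyser_rack: fixed white rack with dark pocket floors, empty at first: four open 48 x 48 mm pockets in a row along y, centres at y = 78, 26, -26, -78 mm; walls 4 mm thick, tops 24 mm above the work surface; rack 56 mm wide (x); a black block 20 mm long, 26 mm high closes its +y end (y = 106 to 126 mm). Place and yaw vary (any direction). Origin: on the work surface under the row's middle, z up. Pocket floor 9 mm above the work surface.
There are look-alikes about, which are no part of the job. Leave any green look-alike of the storage_rack alone.

How it is judged:
By the outcome, as a careful person would: the job done as asked, in the order asked, and still so for the second after the job is handed in, with the robot touching nothing.
It also fails if it takes over 109 s, if anything falls off the work surface, if the arm or the gripper's body presses on something with over 40 N, if the wrist force passes 120 N, or if a joint passes its speed limit or range.

## Working session

There is one attempt and no reset: what is moved stays moved. The work goes in short steps, Python scripts to look and compute and a shell command to move; the robot and the scene stay as the last step left them, time stands still between calls to the robot, and variables do not carry over. Pictures are saved under pics/ and viewed, at most 14 in all, crops included, and the job is handed in when it is done.

```bash
mkdir -p pics
cat > h.py <<'E'
import numpy as np, cv2, sys
from plant import ctrl
from scipy.spatial.transform import Rotation as R
def rot(q):
    q=np.array(q); return q if q.shape==(3,3) else (R.from_quat(q).as_matrix() if q.size==4 else R.from_rotvec(q).as_matrix())
def grab(name):
    s=ctrl.get_state(); c=ctrl.read_camera(name)
    if name=='wrist':
        T=np.eye(4);T[:3,:3]=rot(s['tcp_rot']);T[:3,3]=s['eef_pos'];T=T@np.array(c['tool_from_camera'])
        c['P'],c['M']=T[:3,3],T[:3,:3]
    else: c['P'],c['M']=np.array(c['xyz']),rot(c['rotation'])
    c['K']=np.array(c['camera_matrix']); c['s']=s
    return c
def ray(c,u,v,z):
    K=c['K'];d=c['M']@np.array([(u-K[0,2])/K[0,0],-(v-K[1,2])/K[1,1],-1]);t=(z-c['P'][2])/d[2]
    return c['P']+t*d
def save(c,n): cv2.imwrite('pics/'+n,c['img'][:,:,::-1])
E
python3 - <<'E'
from h import *
for n in ['scene','side','wrist']:
    c=grab(n);save(c,n+'0.png');print(n,c['P'],c['M'].round(3).tolist(),c['K'].tolist(),[k for k in c])
print(c['s'])
E
```

```text
scene [ 1.02876184 -0.1975615   0.85643367] [[0.403, -0.732, 0.55], [0.915, 0.327, -0.235], [-0.008, 0.598, 0.801]] [[466.6989270779698, 0.0, 322.296501050334], [0.0, 466.6989270779698, 191.815638559226], [0.0, 0.0, 1.0]] ['img', 'depth', 'camera_matrix', 'xyz', 'rotation', 'P', 'M', 'K', 's']
side [ 0.08365103 -0.6435894   0.64271473] [[0.856, 0.311, -0.413], [-0.517, 0.513, -0.685], [-0.001, 0.8, 0.6]] [[410.4712958950246, 0.0, 325.12275815070046], [0.0, 410.4712958950246, 213.5473304820741], [0.0, 0.0, 1.0]] ['img', 'depth', 'camera_matrix', 'xyz', 'rotation', 'P', 'M', 'K', 's']
wrist [0.22096282 0.6423784  0.37179965] [[0.419, -0.874, -0.246], [0.908, 0.402, 0.115], [-0.002, -0.272, 0.962]] [[323.885789099008, 0.0, 321.1282970335136], [0.0, 323.885789099008, 196.55229584102773], [0.0, 0.0, 1.0]] ['img', 'depth', 'camera_matrix', 'tool_from_camera', 'P', 'M', 'K', 's']
{'time': 0.1, 'qpos': array([ 9.88017577e-01,  2.87100356e-01,  1.57805587e+00,  2.54512218e-08,
        1.27859815e+00, -1.50011178e-01]), 'dq': array([ 0.00119713, -0.00282415, -0.00157768,  0.00093835, -0.00079346,
       -0.00065678]), 'joint_efforts': array([-3.17795138e-04, -4.07301307e+01, -2.93699956e+01, -1.73241224e-04,
        3.43745909e-03, -6.56951826e-08]), 'eef_pos': array([0.28272873, 0.61227026, 0.23005629]), 'tcp_rot': array([ 2.14699028e-01,  9.76679661e-01, -1.00911472e-03, -3.87232129e-04]), 'contact_force': array([ 0.98396858,  0.83357572, -0.27563999]), 'wrist_torque': array([ 0.01513812,  0.0103456 , -0.02538147]), 'finger_force': 0.0, 'opening': 1.0023562235914798}
```

View pics/scene0.png

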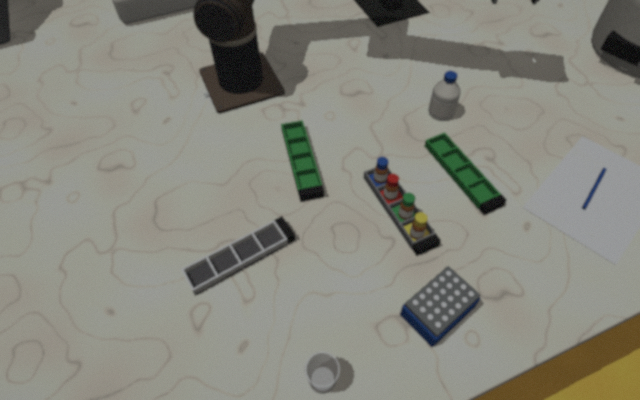

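View pics/side0.png

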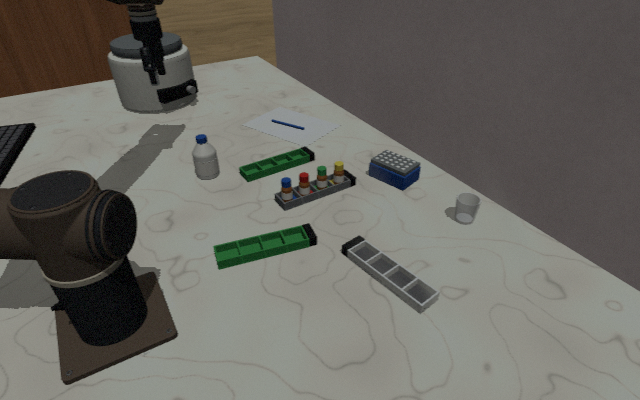

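The scene view shows the grey storage rack with its vials at about (375,170)–(438,245): blue, red, green and yellow caps, with yellow next to the black end (427,243). The white rack with dark floors is at (190,280)–(290,230), with its black end at (287,230).

What could be confused: the storage rack (400,210) vs the empty green racks (302,160) and (465,173); the analyser rack (240,255) vs the same green racks; the blue cap (382,162) vs the bottle's blue cap (450,77). By description I choose the grey rack with vials and the white rack.

Run:
```python
from h import *
for n in ['scene','side']:
    c=grab(n);hsv=cv2.cvtColor(c['img'],cv2.COLOR_RGB2HSV)
    x0,x1,y0,y1=(355,445,150,255) if n=='scene' else (270,360,155,210)
    if n=='scene': cv2.imwrite('pics/crop1.png',cv2.resize(c['img'][110:310,170:450,::-1],None,fx=2.8,fy=2.8))
    print(n)
    # picked pixels: analyser corners (scene / side)
    for nm,p in (dict(Ablk=(287,229),Afar=(197,281),Sblk=(427,242),blue=(382,161),red=(392,180),green=(408,200),yel=(420,218)) if n=='scene' else dict(Ablk=(353,244),Afar=(428,299),Sblk=(350,179),blue=(287,181),red=(304,176),green=(322,169),yel=(339,164))).items():
        z=.026 if 'blk' in nm else .02 if nm=='Afar' else .073
        print(nm,ray(c,*p,z).round(3))
```

```text
scene
Ablk [ 0.518 -0.061  0.026]
Afar [ 0.554 -0.264  0.02 ]
Sblk [0.664 0.191 0.026]
blue [0.467 0.186 0.073]
red [0.523 0.181 0.073]
green [0.582 0.185 0.073]
yel [0.631 0.185 0.073]
side
Ablk [ 0.503 -0.071  0.026]
Afar [ 0.541 -0.279  0.02 ]
Sblk [0.652 0.163 0.026]
blue [0.464 0.178 0.073]
red [0.514 0.177 0.073]
green [0.573 0.183 0.073]
yel [0.627 0.182 0.073]
```

View pics/crop1.png

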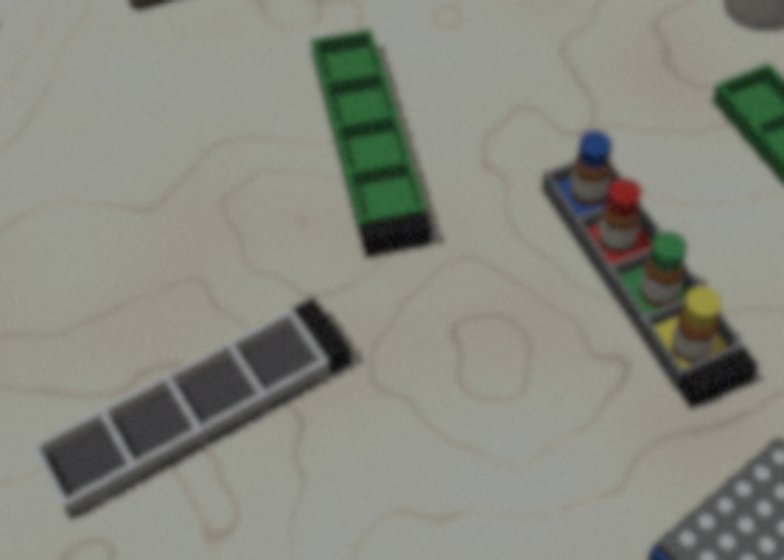

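The crop confirms it: the grey rack holds yellow, green, red, blue counting from its black end at crop (715,375), and the white rack is empty with its black end at crop (325,335). Next I move above the storage rack for a wrist view.

```bash
python3 -m pendant '[{"dx":-42,"dy":-28,"dz":-2,"twist":-25},{"dx":-42,"dy":-28,"dz":-2,"twist":-25},{"dx":-42,"dy":-28,"dz":-2,"twist":-25},{"dx":-42,"dy":-28,"dz":-2,"twist":-25},{"dx":-42,"dy":-28,"dz":-2,"twist":-25},{"dx":-42,"dy":-28,"dz":-2,"twist":-25},{"dx":-42,"dy":-28,"dz":-2,"twist":-25},{"dx":-42,"dy":-28,"dz":-2,"twist":-25},{"dx":-42,"dy":-28,"dz":-2,"twist":-25},{"dx":-42,"dy":-28,"dz":-2,"twist":-25}]' 100 40
python3 -m pendant '[{},{"dz":0},{"dz":0}]'
python3 - <<'E'
from h import *
c=grab('wrist');save(c,'w1.png');print(c['s']['eef_pos'],rot(c['s']['tcp_rot']).round(3).tolist(),c['s']['time'])
E
```

```text
time: 1.5
eef_pos: [0.5468, 0.1823, 0.2511]
tcp_rot: [-0.001, 1.0, 0.0, -0.0]
contact_force: [0.4, 0.9, -0.2]
opening: 1.001
finger_force: 0.0
[0.54678437 0.18230067 0.25107984] [[-1.0, -0.002, -0.001], [-0.002, 1.0, 0.0], [0.001, 0.0, -1.0]] 1.5$[0]: bad value
```

View pics/w1.png

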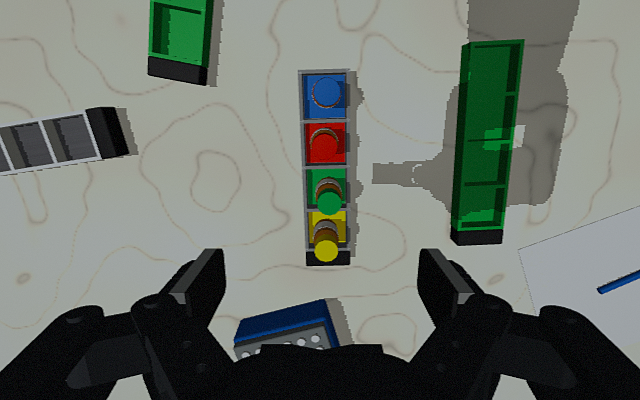

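The view shows caps at blue (327,93), red (323,141), green (330,200) and yellow (326,247), with the rack running straight down columns 300–350. I'll use depth to find the cap tops.

```bash
cat >> h.py <<'E'
def cloud(c):
    v,u=np.mgrid[0:400,0:640];K=c['K'];d=c['depth']
    p=np.stack([(u-K[0,2])/K[0,0]*d,-(v-K[1,2])/K[1,1]*d,-d],-1)
    w=p@c['M'].T+c['P'];w[d<=0]=9;return w
def caps(c,lo=.066,hi=.082):
    w=cloud(c);m=((w[...,2]>lo)&(w[...,2]<hi)).astype(np.uint8)
    n,l,st,_=cv2.connectedComponentsWithStats(m)
    hsv=cv2.cvtColor(c['img'],cv2.COLOR_RGB2HSV)
    for i in range(1,n):
        if st[i,4]<80: continue
        p=w[l==i];(x,y),r=cv2.minEnclosingCircle((p[:,:2]*1000).astype(np.float32))
        if r<25: print('cap ctr mm',round(x,1),round(y,1),'r',round(r,1),'mean',(p.mean(0)*1000).round(1),'hue',np.median(hsv[l==i][:,0]),'zmax',p[:,2].max().round(4))
def rackbox(c,x0,x1,y0,y1,lo=.018,hi=.034):
    w=cloud(c);m=(w[...,2]>lo)&(w[...,2]<hi)&(w[...,0]>x0)&(w[...,0]<x1)&(w[...,1]>y0)&(w[...,1]<y1)
    p=(w[m][:,:2]*1000).astype(np.float32);b=cv2.minAreaRect(p);print('rack',b,len(p));return b,w,m
def to(x,y,z,ang=None):
    "shift in tool axes (cm) and twist to take the TCP to x,y,z with tool y at world angle ang (mod 180)"
    s=ctrl.get_state();M=rot(s['tcp_rot']);d=M.T@(np.array([x,y,z])-s['eef_pos'])*100
    a=np.degrees(np.arctan2(M[1,1],M[0,1]));t=0 if ang is None else -((ang-a+90)%180-90)
    print('t',s['time'],'d',d.round(2),'twist',round(t,1),'tool y ang',a.round(1))
E
python3 - <<'E'
from h import *
c=grab('wrist');caps(c);rackbox(c,.40,.72,.13,.235)
w=cloud(c);print(w[200,560],w[30:34,300:304,2].mean())
E
```

```text
cap ctr mm 466.1 188.6 r 12.9 mean [466.  188.7  72.1] hue 107.0 zmax 0.0741
cap ctr mm 517.9 186.6 r 12.7 mean [517.6 186.6  72. ] hue 2.0 zmax 0.0741
cap ctr mm 576.3 191.7 r 12.8 mean [575.8 191.9  71.8] hue 72.0 zmax 0.0743
cap ctr mm 629.8 189.0 r 13.1 mean [628.7 189.   71.7] hue 29.0 zmax 0.0739
rack ((556.8929443359375, 189.10459899902344), (231.6483917236328, 55.83018112182617), 1.645706295967102) 2744
[ 0.59280548  0.48799772 -0.00153119] -0.0005503272129866628
```

Run:
```python
from h import *
to(.6298,.189,.043,91.6)
```

```text
t 1.6 d [-8.38  0.49 20.8 ] twist -1.3 tool y ang 90.3
```

```bash
python3 -m pendant '[{"dx":-8.4,"dy":0.5,"dz":5,"twist":-1.3},{"dx":-8.4,"dy":0.5,"dz":8,"twist":-1.3},{"dx":-8.4,"dy":0.5,"dz":12.5,"twist":-1.3},{"dx":-8.4,"dy":0.5,"dz":16.5,"twist":-1.3},{"dx":-8.4,"dy":0.5,"dz":19,"twist":-1.3},{"dx":-8.4,"dy":0.5,"dz":20.8,"twist":-1.3},{"dx":-8.4,"dy":0.5,"dz":20.8,"twist":-1.3},{"dx":-8.4,"dy":0.5,"dz":20.8,"twist":-1.3}]' 70 && python3 -m pendant '[{"dz":0},{"dz":0},{"dz":0},{"dz":0},{"dz":0},{"dz":0}]' 0 30
```

```text
time: 2.6
eef_pos: [0.6318, 0.1884, 0.0448]
tcp_rot: [-0.013, 1.0, 0.0, 0.001]
contact_force: [0.2, 0.0, 0.6]
opening: 0.695
finger_force: 0.0$[0]: bad value
```

```bash
python3 -m pendant '[{"dx":-0.2,"dy":0,"dz":0.1,"twist":0},{"dx":-0.2,"dy":0,"dz":0.1,"twist":0},{"dx":-0.2,"dy":0,"dz":0.1,"twist":0},{"dx":-0.2,"dy":0,"dz":0.1,"twist":0},{"dx":-0.2,"dy":0,"dz":0.1,"twist":0},{"dx":-0.2,"dy":0,"dz":0.1,"twist":0}]' 0 30; python3 -c "
from h import *
to(.6298,.189,.043,91.6)"
```

```text
time: 3.35
eef_pos: [0.634, 0.1878, 0.0439]
tcp_rot: [-0.013, 1.0, 0.0, 0.001]
contact_force: [-0.5, 0.3, 5.2]
opening: 0.32
finger_force: 29.5
t 3.35 d [0.41 0.13 0.09] twist -0.1 tool y ang 91.5
```

```bash
python3 -m pendant '[{"dz":-1},{"dz":-3},{"dz":-7},{"dz":-12},{"dz":-16,"dy":-2},{"dz":-20,"dy":-6,"dx":2,"twist":8},{"dz":-20.5,"dy":-11,"dx":3,"twist":18},{"dz":-20.5,"dy":-16,"dx":4,"twist":28},{"dz":-20.5,"dy":-21,"dx":5,"twist":38},{"dz":-20.5,"dy":-26,"dx":6,"twist":48}]' 0 40
python3 -c "
from h import *
to(.545,-.25,.25,10.6)"
```

```text
t 3.35 d [  9.99 -43.53 -20.65] twist 80.9 tool y ang 91.5$[0]: bad value
```

```bash
python3 -m pendant '[{"dx":0,"dy":0,"dz":-1,"twist":0},{"dx":0,"dy":0,"dz":-3,"twist":0},{"dx":0,"dy":0,"dz":-7,"twist":0},{"dx":0,"dy":0,"dz":-12,"twist":0},{"dx":0,"dy":-2,"dz":-16,"twist":0},{"dx":2,"dy":-6,"dz":-20,"twist":8},{"dx":3,"dy":-11,"dz":-20.5,"twist":18},{"dx":4,"dy":-16,"dz":-20.5,"twist":28},{"dx":5,"dy":-21,"dz":-20.5,"twist":38},{"dx":6,"dy":-26,"dz":-20.5,"twist":48}]' 0 40
python3 -c "
from h import *
to(.545,-.25,.25,10.6)"
```

```text
time: 4.6
eef_pos: [0.5791, -0.0752, 0.2486]
tcp_rot: [0.397, 0.918, 0.0, 0.001]
contact_force: [1.0, 0.3, -0.6]
opening: 0.311
finger_force: 39.5
t 4.6 d [-10.41 -14.45  -0.14] twist 32.6 tool y ang 43.2
```

```bash
python3 -m pendant '[{"dx":-3,"dy":-4,"dz":0,"twist":9},{"dx":-6,"dy":-8,"dz":0,"twist":18},{"dx":-9,"dy":-12,"dz":0,"twist":27},{"dx":-10.4,"dy":-14.4,"dz":0,"twist":32.6},{"dx":-10.4,"dy":-14.4,"dz":0,"twist":32.6},{"dx":-10.4,"dy":-14.4,"dz":0,"twist":32.6}]'
python3 - <<'E'
from h import *
c=grab('wrist');save(c,'w2.png');rackbox(c,.46,.62,-.32,-.03)
w=cloud(c);hsv=cv2.cvtColor(c['img'],cv2.COLOR_RGB2HSV)
m=(abs(w[...,2])<.006)&(hsv[...,2]>100);print('table z',np.median(w[m][:,2]))
print(c['s']['eef_pos'])
E
```

```text
time: 5.35
eef_pos: [0.5469, -0.2476, 0.2478]
tcp_rot: [0.636, 0.771, 0.0, 0.0]
contact_force: [-1.0, 0.4, -1.2]
opening: 0.309
finger_force: 39.5
rack ((528.5990600585938, -180.69757080078125), (56.1445426940918, 206.30880737304688), 9.144847869873047) 2321
table z -0.0009559630769583882
[ 0.54690724 -0.24762845  0.24783424]
```

View pics/w2.png

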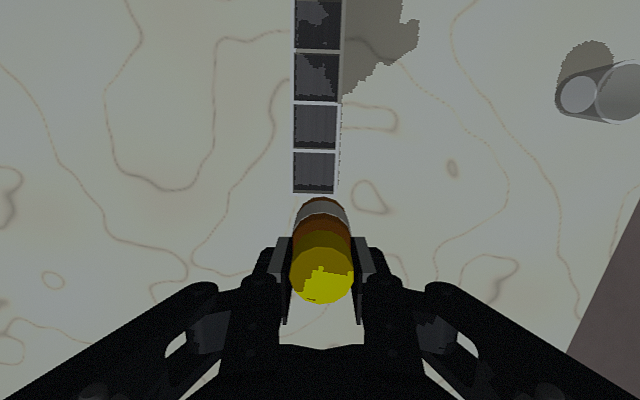

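The white rack runs down columns 293–343, with its far end at row 193 and the far pocket at (315,170). The yellow vial hangs upright in the fingers with its cap at (322,270).

Run:
```python
from h import *
c=grab('wrist');caps(c,.268,.290)
M=rot(c['s']['tcp_rot']);print(M[:,0].round(3),M[:,2].round(3))
to(.54055,-.2549,.045,9.15)
```

```text
[-0.191  0.982  0.   ] [ 0.  0. -1.]
t 5.45 d [-0.64 -0.8  20.26] twist 1.9 tool y ang 11.0
```

```bash
cat >> h.py <<'E'
def held(c,h0,h1):
    w=cloud(c);hsv=cv2.cvtColor(c['img'],cv2.COLOR_RGB2HSV);s=c['s']
    q=(w-s['eef_pos'])@rot(s['tcp_rot'])*1000  # tool coords mm
    m=(hsv[...,1]>150)&((hsv[...,0]<h1)&(hsv[...,0]>=h0))&(np.linalg.norm(q,axis=-1)<70)
    p=q[m];print(len(p));
    if len(p)<20: return
    t=p[p[:,2]<np.percentile(p[:,2],5)+3]
    print('top z',np.median(t[:,2]),cv2.minEnclosingCircle(t[:,:2].astype(np.float32)))
E
python3 - <<'E'
from h import *
c=grab('wrist');held(c,22,36);print(c['depth'][290,322],c['depth'][275,322])
E
```

```text
3867
top z -27.984622155694208 ((3.431698799133301, -2.002674102783203), 43.031494140625)
0.12970628 0.12698527
```

```bash
sed -i "s/    print('top z'.*/    print('top z',np.median(t[:,2]),'mid',[(np.percentile(t[:,i],1)+np.percentile(t[:,i],99))\/2 for i in (0,1)],'span',[np.ptp(np.percentile(t[:,i],[1,99])) for i in (0,1)])/" h.py
python3 - <<'E'
from h import *
c=grab('wrist');held(c,22,36)
to(.54055,-.2549,.046,9.15)
E
```

```text
3869
top z -27.959742968206818 mid [np.float64(5.806208338001533), np.float64(1.1818737003073592)] span [np.float64(23.75891477303194), np.float64(24.722493283350722)]
t 5.55 d [-0.64 -0.8  20.15] twist 1.9 tool y ang 11.0
```

```bash
python3 -m pendant '[{"dx":-1.1,"dy":-0.85,"dz":4,"twist":1.9},{"dx":-1.1,"dy":-0.85,"dz":9,"twist":1.9},{"dx":-1.1,"dy":-0.85,"dz":13,"twist":1.9},{"dx":-1.1,"dy":-0.85,"dz":16,"twist":1.9},{"dx":-1.1,"dy":-0.85,"dz":18,"twist":1.9},{"dx":-1.1,"dy":-0.85,"dz":19,"twist":1.9},{"dx":-1.1,"dy":-0.85,"dz":19.5,"twist":1.9},{"dx":-1.1,"dy":-0.85,"dz":19.7,"twist":1.9},{"dx":-1.1,"dy":-0.85,"dz":19.7,"twist":1.9}]'
python3 -c "
from h import *
to(.54055,-.2549,.045,9.15)
save(grab('side'),'s2.png')"
```

```text
time: 6.68
eef_pos: [0.5411, -0.2611, 0.0512]
tcp_rot: [0.649, 0.76, 0.0, 0.001]
contact_force: [0.5, 0.3, 0.1]
opening: 0.313
finger_force: 39.5
t 6.675 d [0.62 0.04 0.62] twist -0.2 tool y ang 9.0
```

```bash
python3 -m pendant '[{"dx":0,"dy":0,"dz":0.15,"twist":0},{"dx":0,"dy":0,"dz":0.3,"twist":0},{"dx":0,"dy":0,"dz":0.4,"twist":0},{"dx":0,"dy":0,"dz":0.5,"twist":0},{"dx":0,"dy":0,"dz":0.5,"twist":0},{"dx":0,"dy":0,"dz":0.5,"twist":0}]'
```

```text
time: 7.48
eef_pos: [0.5406, -0.2607, 0.0453]
tcp_rot: [0.649, 0.76, 0.0, 0.0]
contact_force: [-0.1, 0.1, -0.6]
opening: 0.309
finger_force: 39.5
```

```bash
python3 -m pendant '[{"dx":0,"dy":0,"dz":0.05,"twist":0},{"dx":0,"dy":0,"dz":0.1,"twist":0},{"dx":0,"dy":0,"dz":0.15,"twist":0},{"dx":0,"dy":0,"dz":0.15,"twist":0}]'
```

```text
time: 7.98
eef_pos: [0.5406, -0.2607, 0.044]
tcp_rot: [0.649, 0.76, -0.0, -0.0]
contact_force: [-0.4, 0.7, 1.0]
opening: 0.31
finger_force: 39.7
```

```bash
python3 -m pendant '[{"dx":0,"dy":0,"dz":0.05,"twist":0},{"dx":0,"dy":0,"dz":0.1,"twist":0},{"dx":0,"dy":0,"dz":0.1,"twist":0}]'
```

```text
time: 8.35
eef_pos: [0.5408, -0.2609, 0.044]
tcp_rot: [0.649, 0.76, -0.0, 0.0]
contact_force: [-3.0, 1.1, 5.9]
opening: 0.315
finger_force: 40.3
```

```bash
python3 -m pendant '[{"dx":0,"dy":0,"dz":0,"twist":0},{"dx":0,"dy":0,"dz":0,"twist":0},{"dx":0,"dy":0,"dz":0,"twist":0},{"dx":0,"dy":0,"dz":-1.5,"twist":0},{"dx":0,"dy":0,"dz":-6,"twist":0},{"dx":0,"dy":0,"dz":-12,"twist":0},{"dx":5,"dy":0,"dz":-15,"twist":-10},{"dx":10,"dy":0,"dz":-17,"twist":-20},{"dx":16,"dy":0,"dz":-18,"twist":-30},{"dx":22,"dy":0,"dz":-18,"twist":-40}]' 60
python3 - <<'E'
from h import *
to(.5763,.1917,.16,91.6)
c=grab('scene');save(c,'s3.png');cv2.imwrite('pics/s3c.png',cv2.resize(c['img'][200:310,170:310,::-1],None,fx=4,fy=4))
E
```

```text
time: 9.6
eef_pos: [0.5066, -0.042, 0.2256]
tcp_rot: [0.348, 0.938, 0.0, 0.002]
contact_force: [0.2, 1.2, -0.6]
opening: 0.601
finger_force: 0.0
t 9.6 d [ 9.99 22.25  6.57] twist -42.3 tool y ang 49.3
```

View pics/s3c.png

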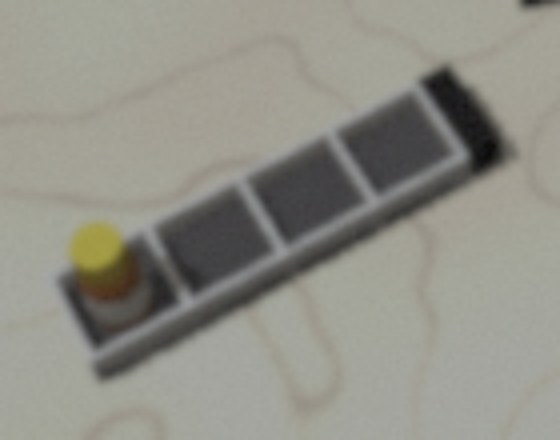

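Yellow stands upright in the far pocket, cap at crop (98,248). Next is green.

```bash
python3 -m pendant '[{"dx":2.5,"dy":5.5,"dz":0,"twist":-10.5},{"dx":5,"dy":11,"dz":1,"twist":-21},{"dx":7.5,"dy":16.5,"dz":3,"twist":-31.5},{"dx":10,"dy":22.2,"dz":6.6,"twist":-42.3},{"dx":10,"dy":22.2,"dz":8,"twist":-42.3},{"dx":10,"dy":22.2,"dz":10,"twist":-42.3},{"dx":10,"dy":22.2,"dz":10,"twist":-42.3},{"dx":10,"dy":22.2,"dz":10,"twist":-42.3}]'
python3 -c "
from h import *
to(.5763,.1917,.0435,91.6)"
```

```text
time: 10.65
eef_pos: [0.5769, 0.1885, 0.1239]
tcp_rot: [-0.01, 1.0, 0.0, 0.001]
contact_force: [-0.1, -0.6, -0.1]
opening: 0.598
finger_force: 0.0
t 10.65 d [0.07 0.32 8.04] twist -0.4 tool y ang 91.2
```

```bash
python3 -m pendant '[{"dx":0.1,"dy":0.3,"dz":2,"twist":-0.4},{"dx":0.1,"dy":0.3,"dz":5,"twist":-0.4},{"dx":0.1,"dy":0.3,"dz":7,"twist":-0.4},{"dx":0.1,"dy":0.3,"dz":8,"twist":-0.4},{"dx":0.1,"dy":0.3,"dz":8,"twist":-0.4},{"dx":0.1,"dy":0.3,"dz":8,"twist":-0.4}]' && python3 -m pendant '[{"dx":0,"dy":0,"dz":0,"twist":0},{"dx":0,"dy":0,"dz":0,"twist":0},{"dx":0,"dy":0,"dz":0,"twist":0},{"dx":0,"dy":0,"dz":0,"twist":0},{"dx":0,"dy":0,"dz":0,"twist":0}]' 0 30
python3 -c "
from h import *
to(.5763,.1917,.0435,91.6)
to(.5323,-.2035,.20,9.15)"
```

```text
time: 11.4
eef_pos: [0.5762, 0.1929, 0.0439]
tcp_rot: [-0.015, 1.0, 0.0, 0.001]
contact_force: [0.4, 0.7, 0.5]
opening: 0.597
finger_force: 0.0
time: 12.02
eef_pos: [0.5762, 0.1927, 0.044]
tcp_rot: [-0.015, 1.0, 0.0, 0.001]
contact_force: [-0.6, -0.6, 5.7]
opening: 0.318
finger_force: 29.5
t 12.025 d [-0.01 -0.11  0.05] twist 0.1 tool y ang 91.7
t 12.025 d [  5.53 -39.48 -15.61] twist 82.6 tool y ang 91.7
```

```bash
python3 -m pendant '[{"dx":0,"dy":0,"dz":-1,"twist":0},{"dx":0,"dy":0,"dz":-3.5,"twist":0},{"dx":0,"dy":0,"dz":-8,"twist":0},{"dx":0,"dy":-2,"dz":-12,"twist":8},{"dx":1,"dy":-6,"dz":-13,"twist":18},{"dx":2,"dy":-11,"dz":-13,"twist":28},{"dx":3,"dy":-16,"dz":-13,"twist":38},{"dx":4,"dy":-22,"dz":-13,"twist":48},{"dx":5,"dy":-28,"dz":-13,"twist":58},{"dx":5.5,"dy":-33,"dz":-13,"twist":68}]' 0 40
python3 -c "
from h import *
to(.5323,-.2035,.05,9.15)"
```

```text
time: 13.28
eef_pos: [0.5291, -0.1404, 0.1726]
tcp_rot: [0.55, 0.835, 0.0, -0.0]
contact_force: [0.5, -0.3, 0.1]
opening: 0.313
finger_force: 39.3
t 13.275 d [-5.93 -2.2  12.26] twist 14.2 tool y ang 23.3
```

```bash
python3 -m pendant '[{"dx":-4,"dy":-1.5,"dz":0,"twist":9},{"dx":-5.9,"dy":-2.2,"dz":0,"twist":14.2},{"dx":-5.9,"dy":-2.2,"dz":3,"twist":14.2},{"dx":-5.9,"dy":-2.2,"dz":7,"twist":14.2},{"dx":-5.9,"dy":-2.2,"dz":9.5,"twist":14.2},{"dx":-5.9,"dy":-2.2,"dz":11,"twist":14.2},{"dx":-5.9,"dy":-2.2,"dz":11.8,"twist":14.2},{"dx":-5.9,"dy":-2.2,"dz":12,"twist":14.2},{"dx":-5.9,"dy":-2.2,"dz":12,"twist":14.2}]'
python3 -c "
from h import *
to(.5323,-.2035,.0435,9.15)"
```

```text
time: 14.4
eef_pos: [0.5343, -0.2019, 0.0538]
tcp_rot: [0.646, 0.763, 0.0, 0.001]
contact_force: [0.1, -0.3, -1.0]
opening: 0.315
finger_force: 39.3
t 14.4 d [-0.12 -0.23  1.03] twist 0.4 tool y ang 9.5
```

```bash
python3 -m pendant '[{"dx":-0.1,"dy":-0.2,"dz":0.2,"twist":0},{"dx":-0.1,"dy":-0.2,"dz":0.4,"twist":0},{"dx":-0.1,"dy":-0.2,"dz":0.55,"twist":0},{"dx":-0.1,"dy":-0.2,"dz":0.7,"twist":0},{"dx":-0.1,"dy":-0.2,"dz":0.8,"twist":0},{"dx":-0.1,"dy":-0.2,"dz":0.88,"twist":0},{"dx":-0.1,"dy":-0.2,"dz":0.95,"twist":0},{"dx":-0.1,"dy":-0.2,"dz":0.95,"twist":0}]'
```

```text
time: 15.4
eef_pos: [0.532, -0.2031, 0.044]
tcp_rot: [0.646, 0.763, -0.0, -0.0]
contact_force: [-2.0, 0.4, 4.9]
opening: 0.32
finger_force: 40.1
```

```bash
python3 -m pendant '[{"dx":0,"dy":0,"dz":0,"twist":0},{"dx":0,"dy":0,"dz":0,"twist":0},{"dx":0,"dy":0,"dz":0,"twist":0},{"dx":0,"dy":0,"dz":-1.5,"twist":0},{"dx":0,"dy":0,"dz":-6,"twist":0},{"dx":0,"dy":0,"dz":-11,"twist":0},{"dx":5,"dy":0,"dz":-12,"twist":-10},{"dx":10,"dy":0,"dz":-12,"twist":-20},{"dx":16,"dy":0,"dz":-12,"twist":-30},{"dx":22,"dy":0,"dz":-12,"twist":-40}]' 60
python3 -c "
from h import *
to(.5179,.1866,.12,91.6)"
```

```text
time: 16.65
eef_pos: [0.4955, 0.0156, 0.1648]
tcp_rot: [0.344, 0.939, 0.0, 0.001]
contact_force: [0.9, -0.3, 1.1]
opening: 0.601
finger_force: 0.0
t 16.65 d [ 9.34 14.5   4.48] twist -41.8 tool y ang 49.8
```

```bash
python3 -m pendant '[{"dx":2.5,"dy":4,"dz":0,"twist":-10.5},{"dx":5,"dy":8,"dz":0,"twist":-21},{"dx":7.5,"dy":12,"dz":1,"twist":-31.5},{"dx":9.3,"dy":14.5,"dz":3,"twist":-41.8},{"dx":9.3,"dy":14.5,"dz":4.5,"twist":-41.8},{"dx":9.3,"dy":14.5,"dz":4.5,"twist":-41.8},{"dx":9.3,"dy":14.5,"dz":4.5,"twist":-41.8}]'
python3 -c "
from h import *
to(.5179,.1866,.0435,91.6)"
```

```text
time: 17.52
eef_pos: [0.5195, 0.1838, 0.1191]
tcp_rot: [-0.01, 1.0, -0.0, 0.001]
contact_force: [0.3, -0.1, -0.5]
opening: 0.598
finger_force: 0.0
t 17.525 d [0.16 0.29 7.56] twist -0.4 tool y ang 91.2
```

```bash
python3 -m pendant '[{"dx":0.15,"dy":0.3,"dz":2,"twist":-0.4},{"dx":0.15,"dy":0.3,"dz":5,"twist":-0.4},{"dx":0.15,"dy":0.3,"dz":6.8,"twist":-0.4},{"dx":0.15,"dy":0.3,"dz":7.5,"twist":-0.4},{"dx":0.15,"dy":0.3,"dz":7.5,"twist":-0.4},{"dx":0.15,"dy":0.3,"dz":7.5,"twist":-0.4}]' && python3 -m pendant '[{"dx":0,"dy":0,"dz":0,"twist":0},{"dx":0,"dy":0,"dz":0,"twist":0},{"dx":0,"dy":0,"dz":0,"twist":0},{"dx":0,"dy":0,"dz":0,"twist":0},{"dx":0,"dy":0,"dz":0,"twist":0}]' 0 30
python3 -c "
from h import *
to(.5179,.1866,.0435,91.6)
to(.5240,-.1522,.17,9.15)"
```

```text
time: 18.27
eef_pos: [0.5184, 0.1878, 0.0445]
tcp_rot: [-0.015, 1.0, 0.0, 0.001]
contact_force: [-0.7, 0.4, -0.1]
opening: 0.602
finger_force: 0.0
time: 18.9
eef_pos: [0.5182, 0.1877, 0.0442]
tcp_rot: [-0.015, 1.0, -0.0, 0.001]
contact_force: [-1.1, -1.6, 5.3]
opening: 0.323
finger_force: 29.5
t 18.9 d [ 0.03 -0.11  0.07] twist 0.1 tool y ang 91.7
t 18.9 d [  0.41 -33.99 -12.58] twist 82.6 tool y ang 91.7
```

```bash
python3 -m pendant '[{"dx":0,"dy":0,"dz":-1,"twist":0},{"dx":0,"dy":0,"dz":-3.5,"twist":0},{"dx":0,"dy":0,"dz":-8,"twist":0},{"dx":0,"dy":-2,"dz":-12,"twist":8},{"dx":0.4,"dy":-6,"dz":-13,"twist":18},{"dx":0.4,"dy":-11,"dz":-13,"twist":28},{"dx":0.4,"dy":-16,"dz":-13,"twist":38},{"dx":0.4,"dy":-21,"dz":-13,"twist":48},{"dx":0.4,"dy":-26,"dz":-13,"twist":58},{"dx":0.4,"dy":-31,"dz":-13,"twist":68}]' 0 40
python3 -c "
from h import *
to(.5240,-.1522,.05,9.15)"
```

```text
time: 20.15
eef_pos: [0.5221, -0.1235, 0.1731]
tcp_rot: [0.549, 0.836, 0.0, -0.0]
contact_force: [-0.1, 1.0, -0.2]
opening: 0.313
finger_force: 39.2
t 20.15 d [-2.72 -0.97 12.31] twist 14.2 tool y ang 23.4
```

```bash
python3 -m pendant '[{"dx":-2.7,"dy":-1,"dz":0,"twist":9},{"dx":-2.7,"dy":-1,"dz":0,"twist":14.2},{"dx":-2.7,"dy":-1,"dz":3,"twist":14.2},{"dx":-2.7,"dy":-1,"dz":7,"twist":14.2},{"dx":-2.7,"dy":-1,"dz":9.5,"twist":14.2},{"dx":-2.7,"dy":-1,"dz":11,"twist":14.2},{"dx":-2.7,"dy":-1,"dz":11.8,"twist":14.2},{"dx":-2.7,"dy":-1,"dz":12,"twist":14.2},{"dx":-2.7,"dy":-1,"dz":12,"twist":14.2}]'
python3 -c "
from h import *
to(.5240,-.1522,.0435,9.15)"
```

```text
time: 21.28
eef_pos: [0.525, -0.1513, 0.0542]
tcp_rot: [0.646, 0.763, 0.0, 0.001]
contact_force: [0.9, 0.5, -0.1]
opening: 0.318
finger_force: 39.2
t 21.275 d [-0.07 -0.11  1.07] twist 0.4 tool y ang 9.5
```

```bash
python3 -m pendant '[{"dx":-0.1,"dy":-0.1,"dz":0.2,"twist":0},{"dx":-0.1,"dy":-0.1,"dz":0.4,"twist":0},{"dx":-0.1,"dy":-0.1,"dz":0.55,"twist":0},{"dx":-0.1,"dy":-0.1,"dz":0.7,"twist":0},{"dx":-0.1,"dy":-0.1,"dz":0.8,"twist":0},{"dx":-0.1,"dy":-0.1,"dz":0.88,"twist":0},{"dx":-0.1,"dy":-0.1,"dz":0.95,"twist":0},{"dx":-0.1,"dy":-0.1,"dz":0.95,"twist":0}]'
```

```text
time: 22.28
eef_pos: [0.5236, -0.1523, 0.0443]
tcp_rot: [0.646, 0.763, -0.0, -0.0]
contact_force: [-1.5, 0.3, 3.6]
opening: 0.312
finger_force: 39.8
```

Red is on the floor of its pocket. I'll release it and go for blue.

```bash
python3 -m pendant '[{"dx":0,"dy":0,"dz":0,"twist":0},{"dx":0,"dy":0,"dz":0,"twist":0},{"dx":0,"dy":0,"dz":0,"twist":0},{"dx":0,"dy":0,"dz":-1.5,"twist":0},{"dx":0,"dy":0,"dz":-6,"twist":0},{"dx":0,"dy":0,"dz":-11,"twist":0},{"dx":5,"dy":0,"dz":-12,"twist":-10},{"dx":10,"dy":0,"dz":-12,"twist":-20},{"dx":15,"dy":0,"dz":-12,"twist":-30},{"dx":20,"dy":0,"dz":-12,"twist":-40}]' 60
python3 -c "
from h import *
to(.4661,.1886,.12,91.6)"
```

```text
time: 23.52
eef_pos: [0.4904, 0.0465, 0.1652]
tcp_rot: [0.344, 0.939, 0.0, 0.001]
contact_force: [0.8, 0.5, -0.3]
opening: 0.603
finger_force: 0.0
t 23.525 d [11.04  9.28  4.52] twist -41.8 tool y ang 49.8
```

```bash
python3 -m pendant '[{"dx":3,"dy":2.5,"dz":0,"twist":-10.5},{"dx":6,"dy":5,"dz":0,"twist":-21},{"dx":9,"dy":7.5,"dz":1,"twist":-31.5},{"dx":11,"dy":9.3,"dz":3,"twist":-41.8},{"dx":11,"dy":9.3,"dz":4.5,"twist":-41.8},{"dx":11,"dy":9.3,"dz":4.5,"twist":-41.8},{"dx":11,"dy":9.3,"dz":4.5,"twist":-41.8}]'
python3 -c "
from h import *
to(.4661,.1886,.0435,91.6)"
```

```text
time: 24.4
eef_pos: [0.468, 0.1864, 0.1196]
tcp_rot: [-0.01, 1.0, -0.0, 0.001]
contact_force: [-0.3, 0.8, -0.3]
opening: 0.599
finger_force: 0.0
t 24.4 d [0.19 0.22 7.61] twist -0.4 tool y ang 91.2
```

```bash
python3 -m pendant '[{"dx":0.15,"dy":0.2,"dz":2,"twist":-0.4},{"dx":0.15,"dy":0.2,"dz":5,"twist":-0.4},{"dx":0.15,"dy":0.2,"dz":6.8,"twist":-0.4},{"dx":0.15,"dy":0.2,"dz":7.5,"twist":-0.4},{"dx":0.15,"dy":0.2,"dz":7.5,"twist":-0.4},{"dx":0.15,"dy":0.2,"dz":7.5,"twist":-0.4}]' && python3 -m pendant '[{"dx":0,"dy":0,"dz":0,"twist":0},{"dx":0,"dy":0,"dz":0,"twist":0},{"dx":0,"dy":0,"dz":0,"twist":0},{"dx":0,"dy":0,"dz":0,"twist":0},{"dx":0,"dy":0,"dz":0,"twist":0}]' 0 30
python3 -c "
from h import *
to(.4661,.1886,.0435,91.6)
to(.5158,-.1008,.17,9.15)"
```

```text
time: 25.15
eef_pos: [0.4666, 0.1893, 0.0449]
tcp_rot: [-0.015, 1.0, 0.0, 0.001]
contact_force: [0.2, 0.1, 0.6]
opening: 0.599
finger_force: 0.0
time: 25.78
eef_pos: [0.4665, 0.1892, 0.0447]
tcp_rot: [-0.015, 1.0, -0.0, 0.001]
contact_force: [-1.2, -1.3, 6.5]
opening: 0.32
finger_force: 29.5
t 25.775 d [ 0.04 -0.06  0.12] twist 0.1 tool y ang 91.7
t 25.775 d [ -4.08 -29.13 -12.52] twist 82.6 tool y ang 91.7
```

```bash
python3 -m pendant '[{"dx":0,"dy":0,"dz":-1,"twist":0},{"dx":0,"dy":0,"dz":-3.5,"twist":0},{"dx":0,"dy":0,"dz":-8,"twist":0},{"dx":-1,"dy":-2,"dz":-12,"twist":8},{"dx":-2,"dy":-6,"dz":-13,"twist":18},{"dx":-3,"dy":-10,"dz":-13,"twist":28},{"dx":-4,"dy":-14,"dz":-13,"twist":38},{"dx":-4,"dy":-19,"dz":-13,"twist":48},{"dx":-4,"dy":-23,"dz":-13,"twist":58},{"dx":-4,"dy":-27,"dz":-13,"twist":68}]' 0 40
python3 -c "
from h import *
to(.5158,-.1008,.05,9.15)"
```

```text
time: 27.02
eef_pos: [0.5133, -0.0806, 0.1736]
tcp_rot: [0.549, 0.836, 0.0, -0.0]
contact_force: [0.4, -0.3, -0.5]
opening: 0.304
finger_force: 39.3
t 27.025 d [-1.97 -0.57 12.36] twist 14.2 tool y ang 23.4
```

```bash
python3 -m pendant '[{"dx":-2,"dy":-0.6,"dz":0,"twist":9},{"dx":-2,"dy":-0.6,"dz":0,"twist":14.2},{"dx":-2,"dy":-0.6,"dz":3,"twist":14.2},{"dx":-2,"dy":-0.6,"dz":7,"twist":14.2},{"dx":-2,"dy":-0.6,"dz":9.5,"twist":14.2},{"dx":-2,"dy":-0.6,"dz":11,"twist":14.2},{"dx":-2,"dy":-0.6,"dz":11.8,"twist":14.2},{"dx":-2,"dy":-0.6,"dz":12,"twist":14.2},{"dx":-2,"dy":-0.6,"dz":12,"twist":14.2}]'
python3 -c "
from h import *
to(.5158,-.1008,.0435,9.15)"
```

```text
time: 28.15
eef_pos: [0.5169, -0.1005, 0.0547]
tcp_rot: [0.646, 0.763, 0.0, 0.001]
contact_force: [0.9, 0.3, -0.3]
opening: 0.312
finger_force: 39.3
t 28.15 d [-0.01 -0.12  1.12] twist 0.4 tool y ang 9.5
```

```bash
python3 -m pendant '[{"dx":0,"dy":-0.1,"dz":0.2,"twist":0},{"dx":0,"dy":-0.1,"dz":0.4,"twist":0},{"dx":0,"dy":-0.1,"dz":0.55,"twist":0},{"dx":0,"dy":-0.1,"dz":0.7,"twist":0},{"dx":0,"dy":-0.1,"dz":0.8,"twist":0},{"dx":0,"dy":-0.1,"dz":0.88,"twist":0},{"dx":0,"dy":-0.1,"dz":0.95,"twist":0},{"dx":0,"dy":-0.1,"dz":0.95,"twist":0}]'
```

```text
time: 29.15
eef_pos: [0.5153, -0.1005, 0.0448]
tcp_rot: [0.646, 0.763, -0.0, -0.0]
contact_force: [-2.2, 0.3, 4.7]
opening: 0.309
finger_force: 40.0
```

```bash
python3 -m pendant '[{"dx":0,"dy":0,"dz":0,"twist":0},{"dx":0,"dy":0,"dz":0,"twist":0},{"dx":0,"dy":0,"dz":0,"twist":0},{"dx":0,"dy":0,"dz":-1.5,"twist":0},{"dx":0,"dy":0,"dz":-6,"twist":0},{"dx":0,"dy":0,"dz":-12,"twist":0},{"dx":0,"dy":0,"dz":-18,"twist":0},{"dx":-5,"dy":0,"dz":-20,"twist":0},{"dx":-10,"dy":0,"dz":-20,"twist":0},{"dx":-10,"dy":0,"dz":-20,"twist":0}]' 60
python3 - <<'E'
from h import *
c=grab('wrist');save(c,'w9.png');caps(c)
c=grab('scene');cv2.imwrite('pics/s9.png',cv2.resize(c['img'][170:310,170:370,::-1],None,fx=4,fy=4))
E
```

```text
time: 30.4
eef_pos: [0.532, -0.2019, 0.2459]
tcp_rot: [0.648, 0.762, -0.0, 0.001]
contact_force: [-0.1, 1.6, -0.1]
opening: 0.598
finger_force: 0.0
cap ctr mm 514.8 -98.9 r 12.8 mean [514.8 -98.8  72. ] hue 108.0 zmax 0.0745
cap ctr mm 522.8 -150.7 r 12.9 mean [ 522.6 -150.7   72. ] hue 2.0 zmax 0.0745
cap ctr mm 531.3 -201.9 r 12.8 mean [ 531.2 -201.5   71.9] hue 71.0 zmax 0.0743
cap ctr mm 541.4 -254.9 r 12.9 mean [ 541.2 -254.1   71.7] hue 31.0 zmax 0.0739
```

View pics/w9.png

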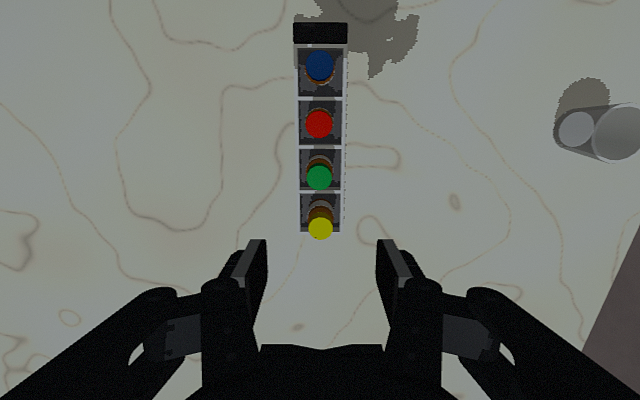

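The view shows blue (320,66) next to the black end (320,33), then red (319,124), green (319,177) and yellow (320,228). All stand upright near their pocket centres, with the cap tops at the right height.

```bash
python3 -c "
from plant import ctrl
print(ctrl.sign_off())"
```

```text
the job is handed in; nothing more can be done
None
```

All four vials are upright and released in the analyser rack, running yellow, green, red, blue from its far end to its black end; I handed the job in about 31 s into the 109 s limit, with no verdict returned.

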